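# Set up the tackle counter for weighing out shot

## Robot

A 6-joint arm with a two-finger parallel gripper is mounted at the origin on the work surface. World frame = base frame: x ahead of the robot, y to its left, z up, the work surface at z = 0. Lengths are in mm, angles in degrees, forces in N, time in s.
With the tool pointing down it reaches from about 350 to 850 mm from the base axis. Payload 8.1 kg.
Tool frame: the origin (TCP) lies at the very end of the fingers, on their centre line; the grasp point (between the pads) lies 19 mm behind it (r.grip_depth is the distance from the TCP to the grasp point, in mm); y points along the fingers, z is the direction in which the jaws open and shut, and the axes are right-handed (so a half turn about y gives the same grasp; the last joint's range is limited). The gripper opens to 85 mm and grips with 20 to 120 N. Pads are 22 mm wide; open, the fingers measure 114 mm over their backs; the gripper's body (76 mm by 85 mm) begins 54 mm behind the grasp point. The pads swing forward as they close: fully open they stand 13 mm farther back than shut.
Start: joints at [67.529, 7.471, 85.268, -0, 87.261, -4.893], TCP at [181.184, 571.994, 231.292] pointing down, gripper open.
Joint ranges: [-169.43, 169.43], [-51.17, 129.36], [1.28, 143.12], [-76.62, 256.62], [0, 156.53], [-152.29, 152.29]. Speed limits (degrees/s): [136.94, 136.94, 159.86, 180, 180, 180].

## Interface

Orientations are given as [roll, pitch, yaw] about the fixed x, y, z axes, in that order (R = Rz(yaw) Ry(pitch) Rx(roll)).
In Python, from bench import readout, eyes, r gives the robot as it stands. The module is installed in compiled form; this text tells all that it offers.
- The arm moves only by the tool move_arm, never from a script. Its argument "motion" is text: rows parted by semicolons, each of 6 numbers parted by spaces: the shift along the world's x, y, z in cm, then the turn, a rotation vector about the world's x, y, z in degrees. A call has 1 to 10 rows; each row is the pose to reach, as a shift and turn from the pose commanded when the call began; what a row does not reach only later rows make up. A row lasts 1/12 s, in which the tool goes at most 41.7 mm and 7.16 degrees, less where a joint would pass 70% of its speed; a pose out of reach is approached as far as the arm can. A call with a gripper value outside its range is refused whole. "fingers" is the finger opening in cm, from 0 to 8.54, set as the call begins (left out, the last holds). The fingers move at their own pace and stop on an object; "squeeze" is the grip in N (left out, the last holds). Time passes only in rows, so rows that repeat a pose let the fingers close. It gives the time, the measured TCP pose, the force and the opening at its end, in the units of the state.
- readout.sense(): the state, without advancing time (a new reading comes with each control period).
- eyes.snapshot(name): name is "side" or "top" or "wrist"; returns a dict with "image" (400x640x3 uint8, blue, green, red), "fx", "fy", "cx", "cy" (pixels), "world_to_cam" (4x4, takes a point from world to camera coordinates). Camera axes: x right, y down, z forward; pixel columns grow to the right and rows downward; lengths in mm; the calibration is good to about 2 mm. The wrist camera is an equidistant fisheye: a pixel r from the principal point sees the ray r / f radians off the axis. A picture is of the moment at which its call begins. There is no depth.
- r.hand_in(): hands the job in, once; it reports no verdict.
The state is a dict: "time": time; "joint_pos": joint angles; "qd": joint speeds; "joint_efforts": joint torques, N m; "tool_pos": TCP position; "tcp_rot": TCP orientation; "ft_force": force on the tool from outside, world axes, zero at the start; "wrist_torque": the same for the moment, N m; "finger_gap": finger opening in mm.
Only numpy, scipy, OpenCV 4.12 (cv2) and the standard library are available. Lean on these libraries where they do the work, as an engineer would, in place of code of your own. Each camera call takes 0.05 s, during which the arm holds its last target. There are 200 camera calls.

## Task

Get the counter ready for me to weigh out shot: first stand the empty steel cup gently in the middle of the scale pan and let go of it, then turn the jar carousel until the red-lidded jar is lined up with the orange pointer on the stand. Finish while still gripping the blue bar on top of the carousel, holding it still there so that I can unscrew the lid; do not let go. Leave the yellow tin, the line spool and the hook box where they are.

Things in the scene. Friction and masses are not known exactly. Their poses are not given: they have to be found in the camera images.
- cup: Empty steel weighing cup, open at the top, upright on the counter; 54 mm outer diameter at the rim, tapering to 43 mm at the foot, 80 mm tall, wall 3 mm, about 0.12 kg. Origin at the centre of its underside, z up.
- scale: Grey spring scale fixed to the counter, body 150 x 150 x 50 mm with the round pan above it. Origin at the centre of its underside; z up.
- pan_top (a point): Centre of the top face of the scale's round aluminium pan (120 mm across, 6 mm thick, flat, no rim, a small black dot at its centre), 90 mm above the counter when empty. The pan moves with it.
- pan (a joint): How far the pan has sunk, m: 0 empty, about 0.006 under the cup, stop at 0.020 (spring 200 N/m).
- stand: Fixed round black foot of the carousel, 210 mm across. A black tongue with an orange arrow sticks out from it along its own -x axis, to 195 mm from the centre (tongue 40 mm wide, 12 mm high): the front. Origin on the carousel's axis, at counter height; z up.
- front (a point): Point above the pointer where the middle of the red-lidded jar's underside has to be: 92 mm from the carousel's axis along the stand's -x, 32 mm above the counter.
- carousel: Turntable, a white disc 264 mm across that carries six amber jars, 60 degrees apart and fixed to it, five with black lids and one with a red lid. Jar lids 62 mm across, lid tops 117 mm above the counter. It turns either way, at least 4 rad each way from any start, with light friction (about 0.06 N m) and stays where it is left. Origin on its axis, 22 mm above the counter; z up; its x axis points from the axis to the red-lidded jar.
- red_jar (a point): The red-lidded jar, fixed on the turntable 92 mm from its axis along the turntable's x. 62 mm across, 85 mm tall. The point is the centre of its underside, 32 mm above the counter.
- handle (a point): Blue grip bar on a 10 mm steel post in the middle of the carousel, turning with it: 90 mm long along the carousel's x (towards the red-lidded jar and away from it), 14 mm wide along y, 30 mm high. The point is the bar's centre, on the axis, 160 mm above the counter.
- tin: Bystander: yellow tin, 68 mm across, 85 mm tall. Origin at the centre of its underside.
- spool: Bystander: green line spool lying flat, 66 mm across, 30 mm tall. Origin at the centre of its underside.
- hook_box: Bystander: flat blue hook box, 60 x 90 x 30 mm. Origin at the centre of its underside.
There are look-alikes about, which are no part of the job. Leave any brown or pink look-alike of the cup alone.

How it is judged:
By the outcome, as a careful person would: the job done as asked, in the order asked, and still so for the second after the job is handed in, while the arm keeps its last pose, push and grip.
It also fails if it takes over 72 s, if anything falls off the work surface, if the arm or the gripper's body presses on something with over 40 N, if the wrist force passes 120 N, or if a joint passes its speed limit or range.

## Working session

There is one attempt and no reset: what is moved stays moved. The work goes in short steps, Python scripts to look and compute and a tool call to move; the robot and the scene stay as the last step left them, time stands still between calls to the robot, and variables do not carry over. Pictures are saved under pics/ and viewed, about 8 in all and at most 12, crops included, and the job is handed in when it is done.

Besides the shell and the picture viewer there is one more tool, called after "Emit:" as a command line: name --argument value ..., lists and objects as JSON in quotes. move_arm: Moves the arm, as the interface text tells. Its arguments: {"type":"object","properties":{"motion":{"type":"string"},"fingers":{"type":"number"},"squeeze":{"type":"number"}},"required":["motion"]}

```bash
mkdir -p pics
cat > h.py <<'E'
import numpy as np,cv2
from bench import readout,eyes,r
def snap(n):
    s=eyes.snapshot(n); return s
def ray(s,u,v,wrist=False):
    M=np.array(s["world_to_cam"]);R=M[:3,:3];c=-R.T@M[:3,3]
    x=(u-s["cx"])/s["fx"];y=(v-s["cy"])/s["fy"]
    if wrist:
        t=np.hypot(x,y);k=np.sin(t)/t if t>1e-9 else 1;d=np.array([x*k,y*k,np.cos(t)])
    else: d=np.array([x,y,1.])
    return c,R.T@d
def onz(s,u,v,z,wrist=False):
    c,d=ray(s,u,v,wrist);return c+d*(z-c[2])/d[2]
def proj(s,p):
    M=np.array(s["world_to_cam"]);q=M[:3,:3]@np.array(p,float)+M[:3,3]
    return s["fx"]*q[0]/q[2]+s["cx"],s["fy"]*q[1]/q[2]+s["cy"]
E
python3 - <<'E'
from h import *
for n in("top","side"):
    s=snap(n);cv2.imwrite(f"pics/{n}1.png",s["image"]);c,d=ray(s,320,200);print(n,c,d,s["fx"])
print(readout.sense())
E
```

```text
top [ 4.59929837e+02 -3.15029064e-01  7.96216392e+02] [ 0.15083124  0.00425903 -0.98862043] 369.3172601768726
side [ 470.21532964 -528.76952065  623.17292868] [ 0.14479417  0.72779395 -0.6704869 ] 391.3595898970655
{'time': 0.1, 'joint_pos': array([ 6.75320970e+01,  7.51047258e+00,  8.53214831e+01, -2.74158195e-03,
        8.72627538e+01, -4.89222770e+00]), 'qd': array([ 0.00861214, -0.1434279 , -0.05657412, -0.03421724, -0.13922774,
        0.05025235]), 'joint_efforts': array([ 1.61020813e-03, -5.70957720e+01, -5.01939690e+01, -6.96659208e-05,
        8.24944640e-03, -3.01557179e-05]), 'tool_pos': array([180.97847963, 571.54156451, 230.36747653]), 'tcp_rot': array([-9.00945980e+01,  5.34872921e-03, -1.75755466e+01]), 'ft_force': array([-0.26032513, -0.63484427,  0.06108753]), 'wrist_torque': array([ 0.01511393,  0.04406864, -0.0488752 ]), 'finger_gap': 85.34304827990472}
```

View pics/top1.png

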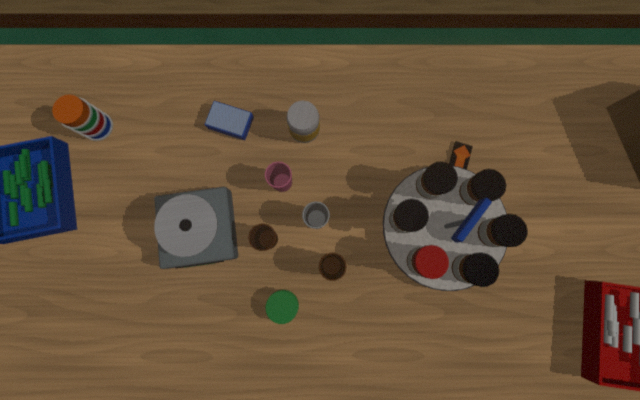

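View pics/side1.png

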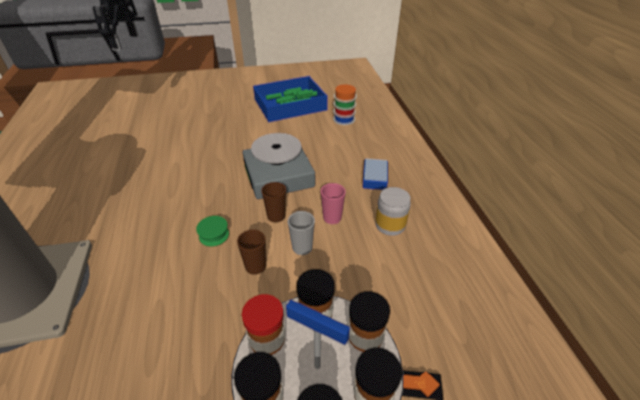

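Top view shows the following:
- **Cup candidates:** grey steel at (316,215), brown at (263,237) and (332,266), pink at (278,177). I choose the grey one.
- **Pan and carousel:** pan dot at (185,225), red lid at (431,262), blue bar about (472,221), orange arrow at (461,155).
- **Not to be moved:** tin (303,120), spool (282,306), hook box (229,120).

The side view agrees, with the grey cup at (302,233).

```bash
cat > m.py <<'E'
from h import *
s=snap("top");im=s["image"];hsv=cv2.cvtColor(im,cv2.COLOR_BGR2HSV)
def cen(lo,hi,box):
    m=cv2.inRange(hsv,lo,hi);k=np.zeros_like(m);x0,y0,x1,y1=box;k[y0:y1,x0:x1]=m[y0:y1,x0:x1]
    cs=max(cv2.findContours(k,0,1)[0],key=cv2.contourArea);return cs,cv2.minAreaRect(cs)
c,re=cen((0,150,90),(8,255,255),(400,230,460,290));e=cv2.minEnclosingCircle(c);print("red",e,onz(s,*e[0],117))
c,b=cen((105,120,40),(125,255,255),(440,180,510,250));print("bar",b,onz(s,*b[0],170));print([onz(s,*p,175)[:2].round(1) for p in cv2.boxPoints(b)])
c,a=cen((3,150,120),(18,255,255),(440,130,480,185));print("arrow",a,onz(s,*a[0],12))
print("dot",[onz(s,185.5,225.5,90)], "cup",onz(s,316,212,80), "pink",onz(s,279,175,75),"brn",onz(s,263,236,75),onz(s,332,264,75))
# disc
m=cv2.inRange(hsv,(0,0,90),(180,70,255));
cr=cv2.resize(im[150:290,230:360],None,fx=5,fy=5,interpolation=cv2.INTER_CUBIC);cv2.imwrite("pics/cup.png",cr[:600])
E
python3 m.py
```

```text
red ((432.2021179199219, 261.2021179199219), 16.922866821289062) [ 450.46149904 -201.15475836  117.        ]
bar ((471.8976745605469, 218.92462158203125), (10.338610649108887, 52.79471206665039), 36.38434982299805) [ 522.11614263 -256.7862646   170.        ]
[array([ 491.1, -219.4]), array([ 563.3, -277.1]), array([ 552.7, -290.7]), array([ 480.8, -232.8])]
arrow ((462.0, 156.5), (19.0, 14.0), 90.0) [ 675.27370847 -308.56441074   12.        ]
dot [array([519.10436036, 259.58259119,  90.        ])] cup [545.52949843  10.62252957  80.        ] pink [620.61563321  84.46066212  75.        ] brn [499.45494898 113.73936846  75.        ] [445.29651884 -20.06394206  75.        ]
```

View pics/cup.png

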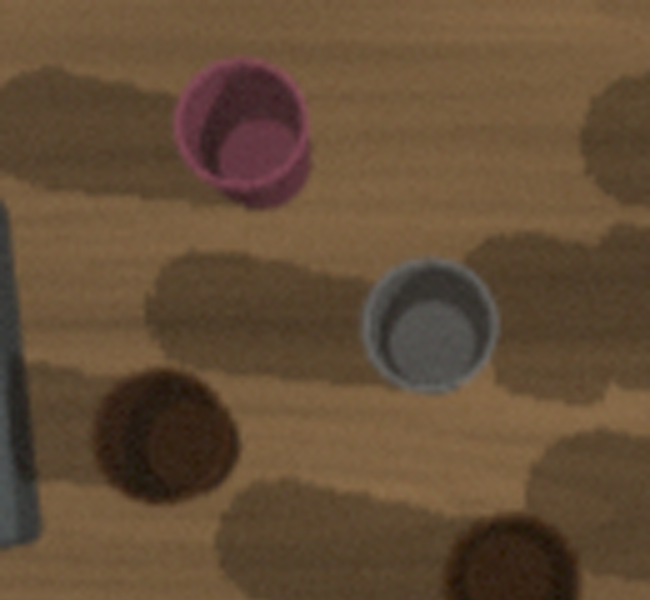

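The crop confirms the choice: an open grey steel cup with its rim centre near crop (430,326), which is about px (316,215). Moving above it.

Emit:
move_arm --motion "2 -3 0 0 0 0;4 -6 0 0 0 0;6 -9 0 0 0 0;8 -12.5 0 0 0 0;10 -16 0 0 0 0;12 -19 0 0 0 0;14 -22 0 0 0 0;16 -25 0 0 0 0;18 -28 0 0 0 0;20 -31 0 0 0 0" --fingers 8.5

```text
time: 0.98
tool_pos: [381.7, 260.3, 231.2]
tcp_rot: [-90.0, -0.0, -17.6]
ft_force: [1.0, -0.2, 1.2]
finger_gap: 84.6
```

Emit:
move_arm --motion "2 -3 0 0 0 0;4 -6 0 0 0 0;6 -9 -1 0 0 0;8 -12.5 -2 0 0 0;10 -16 -3 0 0 0;12 -19 -4 0 0 0;14 -22 -5 0 0 0;15 -24 -5 0 0 0;15.8 -25 -5 0 0 0;15.8 -25 -5 0 0 0"

```text
time: 1.82
tool_pos: [540.0, 10.0, 181.0]
tcp_rot: [-90.0, 0.0, -17.7]
ft_force: [0.4, -0.2, -0.4]
finger_gap: 85.1
```

Run:
```python
from h import *
st=readout.sense();print(st["time"],st["tool_pos"],st["tcp_rot"],st["ft_force"])
s=snap("wrist");cv2.imwrite("pics/w1.png",s["image"]);print(s["world_to_cam"],s["fx"],s["cx"],s["cy"])
for z in(80,0):
  q=np.array(s["world_to_cam"])@[539.5,10.6,z,1];t=np.arctan2(np.hypot(q[0],q[1]),q[2]);p=np.arctan2(q[1],q[0]);print(s["cx"]+s["fx"]*t*np.cos(p),s["cy"]+s["fy"]*t*np.sin(p))
```

```text
1.8167 [540.02170241  10.03575594 180.99461384] [-9.00245029e+01  9.89750511e-03 -1.77376176e+01] [ 0.35396603 -0.1994446  -0.40736377]
[[ 3.05443257e-01  9.52209610e-01 -1.12900928e-03 -1.74881733e+02]
 [ 9.08609535e-01 -2.91102440e-01  2.99479685e-01 -5.11634216e+02]
 [ 2.84838777e-01 -9.24998791e-02 -9.54102009e-01  1.79058010e+02]
 [ 0.00000000e+00  0.00000000e+00  0.00000000e+00  1.00000000e+00]] 309.70691628693146 315.7823223633921 196.97408685384886
315.67077585617255 196.28696206339035
315.78076291877227 174.12003059218944
```

View pics/w1.png

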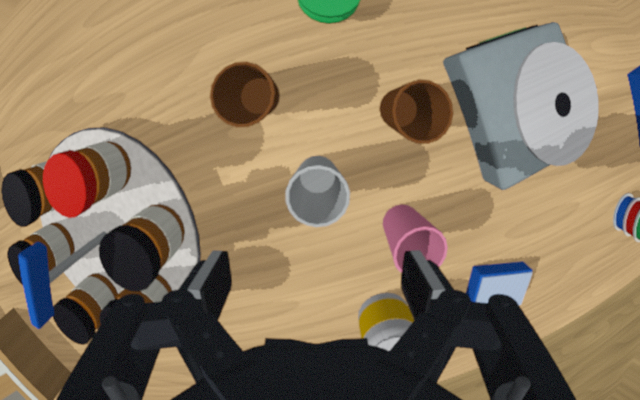

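The wrist view shows the grey rim centred at about (317,195), against a predicted (316,196), so the estimate holds. Descending to grip it from outside.

Emit:
move_arm --motion "0 0 -2 0 0 0;0 0 -4 0 0 0;0 0 -6 0 0 0;0 0 -8 0 0 0;0 0 -10 0 0 0;0 0 -11.5 0 0 0;0 0 -13 0 0 0;0 0 -13.8 0 0 0;0 0 -13.8 0 0 0"

```text
time: 2.62
tool_pos: [537.3, 13.5, 41.5]
tcp_rot: [-90.0, 0.2, -17.5]
ft_force: [0.6, 0.3, -0.5]
finger_gap: 84.6
```

Emit:
move_arm --motion "0 0 0 0 0 0;0 0 0 0 0 0;0 0 0 0 0 0;0 0 0 0 0 0;0 0 0 0 0 0;0 0 0 0 0 0;0 0 0 0 0 0;0 0 0 0 0 0;0 0 0 0 0 0;0 0 0 0 0 0" --fingers 4.5 --squeeze 25

```text
time: 3.45
tool_pos: [540.6, 12.0, 45.1]
tcp_rot: [-89.9, -0.2, -17.6]
ft_force: [-0.5, 1.0, 6.6]
finger_gap: 53.2
```

Emit:
move_arm --motion "0 0 0.2 0 0 0;0 0 0.6 0 0 0;0 0 1.5 0 0 0;0 0 3 0 0 0;0 0 5 0 0 0;0 0 7 0 0 0;0 0 9 0 0 0;0 0 11 0 0 0;0 0 12 0 0 0;0 0 12 0 0 0"

```text
time: 4.28
tool_pos: [541.1, 11.8, 166.9]
tcp_rot: [-89.9, -0.3, -17.6]
ft_force: [0.5, -0.8, -0.1]
finger_gap: 53.5
```

Run:
```python
from h import *
st=readout.sense();print(st["time"],st["tool_pos"],st["tcp_rot"],st["ft_force"],st["finger_gap"])
s=snap("wrist");w=snap("side");t=snap("top")
cv2.imwrite("pics/w2.png",np.vstack([np.hstack([s["image"][100:400,100:500],w["image"][100:400,100:500]]),np.hstack([t["image"][100:400,130:530],t["image"][100:400,130:530]*0])]))
g=cv2.cvtColor(t["image"],cv2.COLOR_BGR2GRAY)[180:270,145:225]
m=(g<70).astype(np.uint8);cs=[c for c in cv2.findContours(m,0,1)[0]]
for c in cs:
  M=cv2.moments(c)
  if 20<M["m00"]<200:
    u,v=M["m10"]/M["m00"]+145,M["m01"]/M["m00"]+180;print(u,v,M["m00"],onz(t,u,v,90))
```

```text
4.2833 [541.08234406  11.8256776  166.85934265] [-89.92976163  -0.30789741 -17.58020197] [ 0.50678788 -0.77465913 -0.14666869] 53.49576475251005
```

View pics/w2.png

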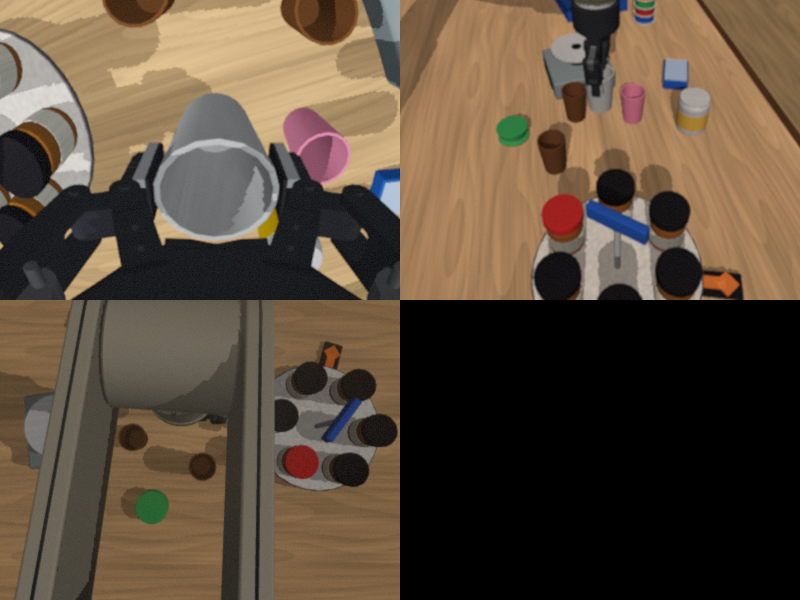

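Cup is gripped and hanging upright in the wrist view. The side view shows the lookalikes, tin and box undisturbed. Carrying it towards the pan.

Emit:
move_arm --motion "0 0.8 0.5 0 0 0;0 2 1.5 0 0 0;-0.5 4 2.5 0 0 0;-1 6.5 3 0 0 0;-1.3 9 3 0 0 0;-1.6 11.5 3 0 0 0;-2 13.5 3 0 0 0;-2 14.6 3 0 0 0;-2 15 3 0 0 0;-2 15 3 0 0 0"

```text
time: 5.27
tool_pos: [519.1, 163.0, 193.3]
tcp_rot: [-90.0, 0.0, -17.5]
ft_force: [0.5, -0.1, -0.8]
finger_gap: 53.6
```

Run:
```python
from h import *
st=readout.sense();print(st["time"],st["tool_pos"],st["tcp_rot"],st["ft_force"],st["finger_gap"])
s=snap("wrist");im=s["image"];cv2.imwrite("pics/w3.png",im)
g=cv2.cvtColor(im,cv2.COLOR_BGR2GRAY)
n,l,S,C=cv2.connectedComponentsWithStats((g<60).astype(np.uint8))
for i in range(1,n):
  if 40<S[i,4]<1500: print(S[i],C[i],onz(s,*C[i],90,True))
```

```text
5.2667 [519.0743519  163.01011205 193.31334021] [-9.00097399e+01  9.08193481e-03 -1.74736932e+01] [ 0.47176031 -0.06944036 -0.7564739 ] 53.63515176389558
[337  68  83  35 157] [377.33121019  84.40127389] [445.68978014 237.56047799  90.        ]
[626  77  14  85 579] [634.91709845 108.791019  ] [529.48718574 572.10913093  90.        ]
[ 118  143   49   50 1219] [146.07875308 161.46841674] [442.19506678  28.15426375  90.        ]
[253 149  35  31 344] [275.18313953 159.25872093] [479.34489558 141.52119641  90.        ]
[  98  151   37   47 1308] [115.80733945 173.96712538] [440.89969604 -10.83495229  90.        ]
[414 153  25  25 489] [425.83231084 164.98568507] [520.76548236 260.3905896   90.        ]
[611 167  29  56 566] [625.24734982 199.34628975] [643.81868884 545.68661117  90.        ]
[ 60 189  62  98 146] [ 96.98630137 234.20547945] [489.42637144 -70.84698967  90.        ]
[ 49 196  17  33 115] [ 59.77391304 210.43478261] [ 448.84170057 -114.09931099   90.        ]
[ 17 205  29  41 332] [ 36.45481928 222.12951807] [ 448.1085823 -170.7816945   90.       ]
[  7 210  29  67 530] [ 25.80377358 233.90754717] [ 454.87279789 -208.68995952   90.        ]
[  0 232   5  25  84] [  1.44047619 245.01190476] [ 451.96320042 -295.80568227   90.        ]
[552 237  21  30 147] [560.         247.78231293] [662.94234713 413.11030418  90.        ]
[561 243  23  32 217] [569.18894009 255.97235023] [682.10811199 431.03738183  90.        ]
[ 85 247  22  29 110] [ 98.64545455 258.57272727] [515.66037904 -87.23003836  90.        ]
[ 61 261  30  38 327] [ 78.96330275 275.68807339] [ 528.74368831 -138.03361106   90.        ]
[  0 264  20  27 194] [ 11.29381443 276.03608247] [ 500.72282573 -315.39201479   90.        ]
[  0 272  16  66 675] [  5.56888889 307.38666667] [ 549.46784062 -412.39096289   90.        ]
[ 89 297  18  23  92] [ 98.80434783 306.44565217] [ 574.35068698 -135.0914769    90.        ]
```

View pics/w3.png

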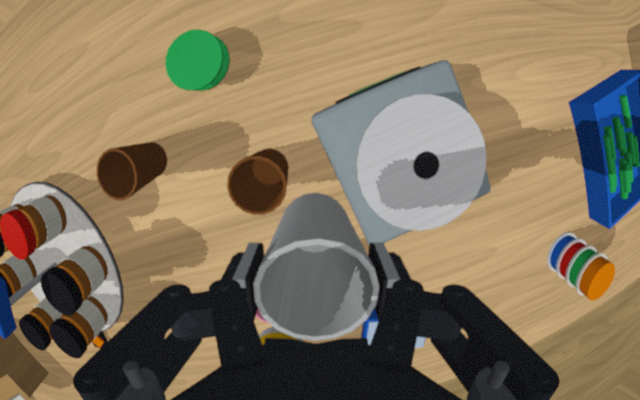

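Pan dot at (426,165) gives (521,260), agreeing with the top view to within 2 mm.

Emit:
move_arm --motion "0 0.8 0 0 0 0;0 2.5 0 0 0 0;0.1 4.5 0 0 0 0;0.1 6.5 -0.5 0 0 0;0.1 8.2 -1.5 0 0 0;0.1 9.2 -2.5 0 0 0;0.1 9.7 -3.5 0 0 0;0.1 9.7 -4.4 0 0 0;0.1 9.7 -5 0 0 0;0.1 9.7 -5 0 0 0"

```text
time: 6.15
tool_pos: [519.1, 257.6, 140.9]
tcp_rot: [-90.2, 0.2, -17.6]
ft_force: [0.7, 0.3, -1.9]
finger_gap: 53.0
```

Emit:
move_arm --motion "0 0 0 0 0 0;0 0 -0.2 0 0 0;0 0 -0.4 0 0 0;0 0 -0.6 0 0 0;0 0 -0.8 0 0 0;0 0 -1 0 0 0;0 0 -1.1 0 0 0;0 0 -1.2 0 0 0;0 0 -1.2 0 0 0;0 0 -1.2 0 0 0"

```text
time: 6.98
tool_pos: [520.2, 259.0, 131.3]
tcp_rot: [-90.0, -0.0, -17.6]
ft_force: [0.3, -0.5, -0.2]
finger_gap: 52.9
```

Run:
```python
from h import *
st=readout.sense();print(st["time"],st["tool_pos"],st["tcp_rot"],st["ft_force"],st["finger_gap"])
s=snap("wrist");w=snap("side")
cv2.imwrite("pics/w4.png",np.hstack([s["image"][100:400,100:500],cv2.resize(w["image"][90:240,210:410],None,fx=2,fy=2)]))
```

```text
6.9833 [520.20889197 259.02358967 131.34634621] [-9.00023839e+01 -4.76610733e-03 -1.75709933e+01] [ 0.32421629 -0.48414796 -0.23223272] 52.857711901325985
```

View pics/w4.png

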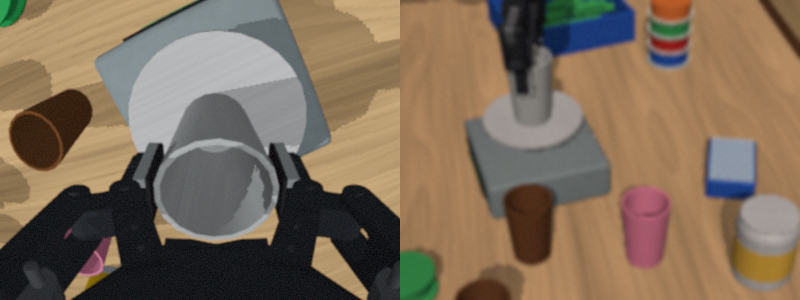

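The cup looks to be on the pan, near its middle. I'll go down 2 mm more, to about the pan's sunk height, then release slowly.

Emit:
move_arm --motion "0 0 -0.1 0 0 0;0 0 -0.2 0 0 0;0 0 -0.2 0 0 0;0 0 -0.2 0 0 0" --squeeze 20

```text
time: 7.42
tool_pos: [520.2, 259.0, 129.3]
tcp_rot: [-90.0, -0.0, -17.6]
ft_force: [0.3, 0.1, 0.2]
finger_gap: 53.1
```

Emit:
move_arm --motion "0 0 0 0 0 0;0 0 0 0 0 0;0 0 0 0 0 0;0 0 0 0 0 0" --fingers 5.8

```text
time: 7.75
tool_pos: [520.2, 259.0, 129.3]
tcp_rot: [-90.0, -0.0, -17.6]
ft_force: [0.2, 0.2, -0.0]
finger_gap: 57.6
```

Emit:
move_arm --motion "0 0 0 0 0 0;0 0 0 0 0 0;0 0 0 0 0 0;0 0 0 0 0 0;0 0 0 0 0 0;0 0 0 0 0 0" --fingers 8.5

```text
time: 8.25
tool_pos: [520.2, 259.0, 129.3]
tcp_rot: [-90.0, 0.0, -17.6]
ft_force: [0.6, 0.6, 0.6]
finger_gap: 84.9
```

Emit:
move_arm --motion "0 0 0.5 0 0 0;0 0 1.5 0 0 0;0 0 3 0 0 0;0 0 5 0 0 0;0 0 7 0 0 0;0 0 9 0 0 0;0 0 11 0 0 0;0 0 12.5 0 0 0;0 0 13.5 0 0 0;0 0 13.5 0 0 0"

```text
time: 9.08
tool_pos: [521.5, 259.5, 268.2]
tcp_rot: [-89.8, -0.2, -17.6]
ft_force: [0.9, 0.6, -0.2]
finger_gap: 85.0
```

Run:
```python
from h import *
st=readout.sense();print(st["time"],st["tool_pos"],st["tcp_rot"],st["joint_pos"])
s=snap("wrist");w=snap("side")
cv2.imwrite("pics/w5.png",np.hstack([s["image"][50:350,100:500],cv2.resize(w["image"][90:240,210:410],None,fx=2,fy=2)]))
def pr(p):
  q=np.array(s["world_to_cam"])@[*p,1];t=np.arctan2(np.hypot(q[0],q[1]),q[2]);a=np.arctan2(q[1],q[0]);return s["cx"]+s["fx"]*t*np.cos(a)-100,s["cy"]+s["fy"]*t*np.sin(a)-50
print("rim if centred",pr((520,260,164)),"foot",pr((520,260,84)))
```

```text
9.0833 [521.48719879 259.5315294  268.18515359] [-89.802943    -0.24393986 -17.57630311] [ 2.14159844e+01  3.72830787e+00  8.54274278e+01 -3.31007830e-04
  9.05306758e+01 -5.10081359e+01]
rim if centred (np.float64(214.76033912861305), np.float64(143.61065411480442)) foot (np.float64(214.79442612184204), np.float64(121.92380714619233))
```

View pics/w5.png

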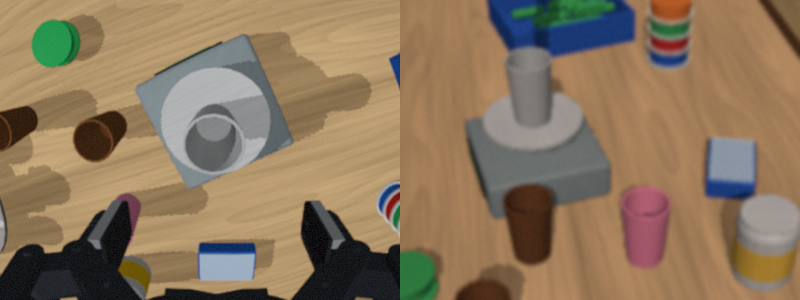

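The cup stands upright, rim at crop (215,144) against (215,144) predicted for a centred cup. On to the carousel.

Emit:
move_arm --motion "0 -1.5 0 0 0 -1;0 -4 0 0 0 -3;0 -7 0 0 0 -5;0 -10.5 0 0 0 -7;0 -14 0 0 0 -9;0 -17.5 0 0 0 -11;0 -21 0 0 0 -13;0 -24.5 0 0 0 -15;0 -28 0 0 0 -17;0 -31.5 0 0 0 -20"

```text
time: 10.02
tool_pos: [518.8, -58.1, 262.7]
tcp_rot: [-90.1, 0.1, -37.7]
ft_force: [1.3, 0.7, 0.4]
finger_gap: 85.0
```

Emit:
move_arm --motion "0 -3.5 0 0 0 0;0 -7 0 0 0 0;0 -10.5 0 0 0 0;0 -13.5 0 0 0 0;0 -16 0 0 0 0;0 -18 0 0 0 0;0 -19.5 0 0 0 0;0 -20 0 0 0 0;0 -20 0 0 0 0;0 -20 0 0 0 0"

```text
time: 10.85
tool_pos: [520.0, -255.3, 263.7]
tcp_rot: [-90.0, 0.1, -37.6]
ft_force: [-0.1, 0.2, 0.6]
finger_gap: 85.1
```

Run:
```python
from h import *
st=readout.sense();print(st["time"],st["tool_pos"],st["tcp_rot"],st["joint_pos"])
s=snap("wrist");im=s["image"];cv2.imwrite("pics/w6.png",im)
hsv=cv2.cvtColor(im,cv2.COLOR_BGR2HSV)
for nm,lo,hi,z in(("bar",(105,120,40),(125,255,255),175),("red",(0,150,90),(8,255,255),117),("red2",(172,150,90),(180,255,255),117),("orange",(4,150,120),(18,255,255),12)):
  n,l,S,C=cv2.connectedComponentsWithStats(cv2.inRange(hsv,lo,hi))
  for i in range(1,n):
    if S[i,4]>100:
      r_=cv2.minAreaRect(np.argwhere(l==i)[:,::-1].astype(np.float32))
      print(nm,S[i],C[i],onz(s,*C[i],z,True).round(1),[onz(s,*p,z,True)[:2].round(1).tolist() for p in cv2.boxPoints(r_)])
```

```text
10.85 [ 519.95668738 -255.32863429  263.70476951] [-8.99839373e+01  7.39312600e-02 -3.75870103e+01] [-3.12398253e+01  3.67295899e+00  8.59479741e+01  2.41382983e-02
  9.04507691e+01 -8.36526298e+01]
bar [584 103  34  42 438] [593.02739726 122.05936073] [625.7  19.3 175. ] [[618.2, -16.6], [600.7, 37.7], [632.7, 70.9], [650.0, 10.8]]
bar [ 303  146   20  110 1804] [312.94345898 201.34090909] [ 518.4 -256.3  175. ] [[550.8, -292.4], [479.7, -234.7], [488.1, -224.0], [560.3, -280.4]]
red [ 284   58   65   64 3246] [315.81300062  89.5896488 ] [ 449.5 -200.4  117. ] [[407.7, -205.0], [443.6, -158.6], [490.9, -194.5], [454.5, -241.7]]
red [  14  126  112  144 5721] [ 67.87432267 194.25817165] [ 338.  -508.3  117. ] [[195.2, -598.0], [276.4, -436.7], [434.4, -461.5], [396.1, -624.1]]
orange [342 254  25  28 382] [353.08115183 268.28010471] [ 678.1 -307.3   12. ] [[664.3, -331.6], [647.1, -296.6], [685.8, -283.6], [704.8, -319.2]]
```

View pics/w6.png

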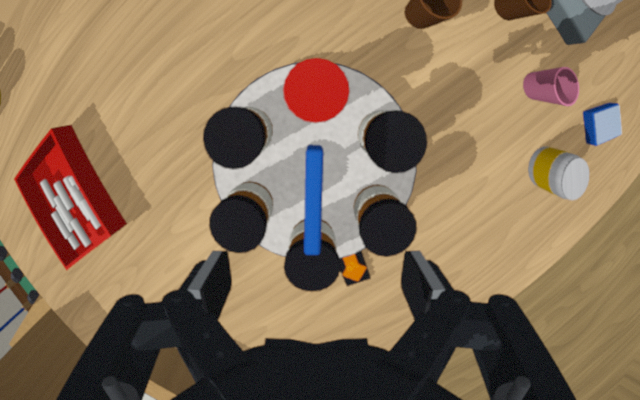

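The wrist view shows:
- **Bar and lid:** the blue bar runs (313,146)-(313,255), centre about (520,-257.5). The red lid is at (316,90), at about 141.3° from the axis.
- **Arrow:** the orange arrow is at (353,268), at about -18°.

The jaws are already square to the bar. Descending to grip it.

Emit:
move_arm --motion "0 -0.2 -1 0 0 0;0 -0.2 -3 0 0 -0.5;0 -0.2 -5 0 0 -0.8;0 -0.2 -7 0 0 -0.8;0 -0.2 -9 0 0 -0.8;0 -0.2 -10.5 0 0 -0.8;0 -0.2 -11.6 0 0 -0.8;0 -0.2 -12.1 0 0 -0.8;0 -0.2 -12.1 0 0 -0.8;0 -0.2 -12.1 0 0 -0.8"

```text
time: 11.73
tool_pos: [520.5, -257.9, 143.8]
tcp_rot: [-90.0, -0.0, -38.4]
ft_force: [-0.6, -0.2, 0.2]
finger_gap: 84.5
```

Emit:
move_arm --motion "0 0 0 0 0 0;0 0 0 0 0 0;0 0 0 0 0 0;0 0 0 0 0 0;0 0 0 0 0 0;0 0 0 0 0 0;0 0 0 0 0 0;0 0 0 0 0 0;0 0 0 0 0 0;0 0 0 0 0 0" --fingers 0.8 --squeeze 40

```text
time: 12.57
tool_pos: [520.1, -258.3, 143.6]
tcp_rot: [-90.0, -0.0, -38.4]
ft_force: [-3.7, -0.7, 5.2]
finger_gap: 13.1
```

Run:
```python
from h import *
st=readout.sense();print({k:np.round(v,2) for k,v in st.items()})
```

```text
{'time': np.float64(12.57), 'joint_pos': array([-3.145e+01,  7.770e+00,  9.424e+01, -2.000e-02,  7.798e+01,
       -8.306e+01]), 'qd': array([ 0.03,  0.07,  0.02, -0.01,  0.05, -0.05]), 'joint_efforts': array([ 1.420e+00, -5.300e+01, -4.686e+01,  8.400e-01, -7.100e-01,
       -5.000e-02]), 'tool_pos': array([ 520.13, -258.29,  143.63]), 'tcp_rot': array([-9.002e+01, -2.000e-02, -3.839e+01]), 'ft_force': array([-3.71, -0.72,  5.2 ]), 'wrist_torque': array([-0.16,  0.5 , -0.06]), 'finger_gap': np.float64(13.12)}
```

Bar gripped (gap 13 mm, small forces). Turning about -160°, which keeps joint 6 in range (-83 to +77).

Emit:
move_arm --motion "0 0 0 0 0 -1;0 0 0 0 0 -3;0 0 0 0 0 -6;0 0 0 0 0 -10;0 0 0 0 0 -14;0 0 0 0 0 -18;0 0 0 0 0 -22;0 0 0 0 0 -26;0 0 0 0 0 -30;0 0 0 0 0 -34"

```text
time: 13.4
tool_pos: [520.7, -257.9, 143.6]
tcp_rot: [-89.9, -0.0, -72.6]
ft_force: [0.2, 0.0, 4.1]
finger_gap: 13.2
```

Emit:
move_arm --motion "0 0 0 0 0 -4;0 0 0 0 0 -8;0 0 0 0 0 -12;0 0 0 0 0 -16;0 0 0 0 0 -20;0 0 0 0 0 -24;0 0 0 0 0 -28;0 0 0 0 0 -32;0 0 0 0 0 -36;0 0 0 0 0 -40"

```text
time: 14.23
tool_pos: [521.5, -258.0, 143.7]
tcp_rot: [-89.8, 0.0, -112.6]
ft_force: [4.6, -1.1, 0.5]
finger_gap: 13.2
```

Emit:
move_arm --motion "0 0 0 0 0 -4;0 0 0 0 0 -8;0 0 0 0 0 -12;0 0 0 0 0 -16;0 0 0 0 0 -20;0 0 0 0 0 -24;0 0 0 0 0 -28;0 0 0 0 0 -32;0 0 0 0 0 -36;0 0 0 0 0 -40"

```text
time: 15.07
tool_pos: [522.0, -258.5, 143.7]
tcp_rot: [-89.8, 0.2, -152.6]
ft_force: [8.6, -4.8, -2.0]
finger_gap: 13.2
```

Emit:
move_arm --motion "0 0 0 0 0 -4;0 0 0 0 0 -8;0 0 0 0 0 -12;0 0 0 0 0 -16;0 0 0 0 0 -20;0 0 0 0 0 -23;0 0 0 0 0 -25;0 0 0 0 0 -26;0 0 0 0 0 -26;0 0 0 0 0 -26"

```text
time: 15.9
tool_pos: [522.2, -259.0, 143.7]
tcp_rot: [-89.9, 0.3, -178.4]
ft_force: [9.5, -6.2, -3.9]
finger_gap: 13.4
```

Run:
```python
from h import *
st=readout.sense();print({k:np.round(v,2) for k,v in st.items()})
for n,w in(("wrist",True),("side",False),("top",False)):
  s=snap(n);im=s["image"];cv2.imwrite(f"pics/z_{n}.png",im);np.save(f"pics/{n}.npy",s,allow_pickle=True)
  hsv=cv2.cvtColor(im,cv2.COLOR_BGR2HSV)
  for nm,lo,hi,z in(("bar",(105,120,40),(125,255,255),175),("red",(0,150,60),(4,255,255),117),("orange",(6,150,120),(18,255,255),12)):
    k,l,S,C=cv2.connectedComponentsWithStats(cv2.inRange(hsv,lo,hi))
    for i in range(1,k):
      if S[i,4]>60: print(n,nm,S[i],C[i].round(1),onz(s,*C[i],z,w).round(1))
a=cv2.imread("pics/z_wrist.png");b=cv2.imread("pics/z_side.png");c=cv2.imread("pics/z_top.png")
cv2.imwrite("pics/w7.png",np.vstack([np.hstack([a[0:300,120:520],b[100:400,200:600]]),np.hstack([c[100:400,240:640],c[:300,:400]])]))
```

```text
{'time': np.float64(15.9), 'joint_pos': array([-3.143e+01,  7.830e+00,  9.417e+01,  3.000e-02,  7.771e+01,
        5.700e+01]), 'qd': array([ 0.04, -0.07, -0.05, -0.17, -0.  , -0.29]), 'joint_efforts': array([ 8.300e-01, -5.597e+01, -4.443e+01,  8.000e-02,  3.580e+00,
        5.000e-02]), 'tool_pos': array([ 522.21, -258.96,  143.66]), 'tcp_rot': array([ -89.87,    0.26, -178.44]), 'ft_force': array([ 9.48, -6.23, -3.93]), 'wrist_torque': array([-0.74, -1.15, -0.03]), 'finger_gap': np.float64(13.39)}
wrist bar [  0  13  12  32 283] [ 4.3 28.3] [655.9 -84.5 175. ]
wrist bar [ 299  177   35  168 5406] [316.  259.5] [ 537.1 -257.9  175. ]
wrist red [ 261   25  111  108 9318] [316.3  78.2] [ 612.6 -256.3  117. ]
wrist red [ 506  276  108  120 4918] [556.1 324.2] [ 424.1 -491.3  117. ]
wrist orange [ 357    0   40   52 1145] [374.7  22.9] [ 675.3 -306.6   12. ]
wrist orange [221 118  21  52 214] [234.7 140.4] [ 565.2 -183.9   12. ]
wrist orange [203 243  47  38 419] [234.9 256. ] [ 447.9 -177.7   12. ]
wrist orange [387 243  52  28 148] [409.3 251.3] [ 457.3 -356.6   12. ]
wrist orange [ 
[... 364 characters left out ...]
21.  382.6] [ 673.8 -307.9   12. ]
top bar [240 113  12  25  79] [246.6 126.3] [685.8 130.7 175. ]
top bar [ 95 118  15  20  74] [104.6 129.4] [680.4 378.  175. ]
top bar [   0  137   73  107 4460] [ 36.8 190.1] [573.  483.5 175. ]
top bar [464 194  13  17 126] [470.2 200.5] [ 553.2 -253.8  175. ]
top bar [466 227  14  19 237] [472.6 236.1] [ 492.7 -254.   175. ]
top red [ 87 114  16  20  75] [ 97.5 125.6] [708.6 427.5 117. ]
top red [440 158  33  33 809] [456.3 174.3] [ 611.9 -254.4  117. ]
top red [598 282  27 103 791] [606.6 322.9] [ 340.9 -506.8  117. ]
top orange [ 52  94  31  29 701] [ 67.2 108.3] [787.2 564.3  12. ]
top orange [455 146  15  15 133] [461.6 153.1] [ 683.  -308.2   12. ]
```

View pics/w7.png

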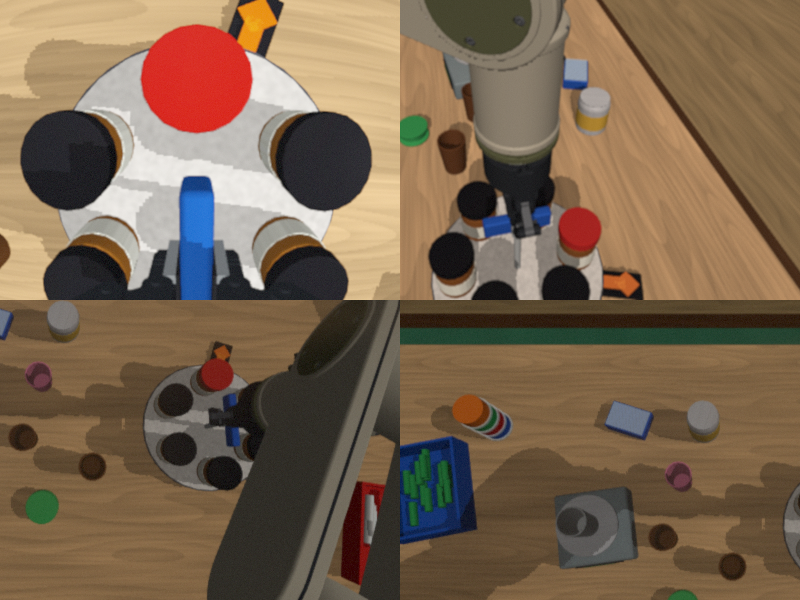

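The red lid is now at about 1.6°, with the arrow visible beyond it (crop (255,15) in the wrist view). The cup still stands on the pan and the bystanders haven't moved. Remaining turn is about -19.7°, with a 2 mm shift to relieve the side force.

Emit:
move_arm --motion "0.1 0 0 0 0 -1;0.2 -0.1 0 0 0 -4;0.2 -0.1 0 0 0 -8;0.2 -0.1 0 0 0 -12;0.2 -0.1 0 0 0 -15.5;0.2 -0.1 0 0 0 -18;0.2 -0.1 0 0 0 -19.3;0.2 -0.1 0 0 0 -19.7;0.2 -0.1 0 0 0 -19.7;0.2 -0.1 0 0 0 -19.7"

```text
time: 16.88
tool_pos: [522.1, -259.3, 143.6]
tcp_rot: [-90.0, 0.0, 161.9]
ft_force: [-3.4, -1.5, 5.1]
finger_gap: 13.5
```

```bash
cat > f.py <<'E'
from h import *
st=readout.sense();print({k:np.round(st[k],2) for k in("time","tool_pos","tcp_rot","ft_force","wrist_torque","finger_gap","joint_pos")})
out=[]
for n,w in(("wrist",True),("side",False),("top",False)):
  s=snap(n);im=s["image"];out.append(im)
  hsv=cv2.cvtColor(im,cv2.COLOR_BGR2HSV)
  for nm,lo,hi,z,mn in(("red",(0,150,60),(4,255,255),117,600),("orange",(6,150,120),(18,255,255),12,60)):
    k,l,S,C=cv2.connectedComponentsWithStats(cv2.inRange(hsv,lo,hi))
    for i in range(1,k):
      p=onz(s,*C[i],z,w)
      if S[i,4]>mn and (abs(p[:2]-[640,-290])<[60,60]).all(): print(n,nm,S[i],C[i].round(1),p.round(1))
a,b,c=out
cv2.imwrite("pics/w8.png",np.vstack([np.hstack([a[0:300,120:520],b[100:400,200:600]]),np.hstack([c[100:400,240:640],c[:300,:400]])]))
E
python3 f.py
```

```text
{'time': np.float64(16.88), 'tool_pos': array([ 522.12, -259.35,  143.63]), 'tcp_rot': array([-8.9970e+01,  1.0000e-02,  1.6185e+02]), 'ft_force': array([-3.38, -1.52,  5.08]), 'wrist_torque': array([-0.21,  0.54, -0.04]), 'finger_gap': np.float64(13.49), 'joint_pos': array([-3.144e+01,  8.110e+00,  9.387e+01, -3.000e-02,  7.801e+01,
        7.672e+01])}
wrist red [ 261   24  111  109 9363] [316.3  77.8] [ 608.  -287.2  117. ]
wrist orange [291   0  44  26 519] [312.5   9.6] [ 676.7 -306.6   12. ]
side red [ 361  326   45   47 1606] [382.7 349.4] [ 604.6 -293.5  117. ]
side orange [403 372  36  24 521] [420.8 382.7] [ 673.5 -308.1   12. ]
top red [456 161  34  32 798] [472.9 176.6] [ 607.5 -285.5  117. ]
top orange [455 146  15  21 177] [460.9 155.3] [ 678.  -306.4   12. ]
```

View pics/w8.png

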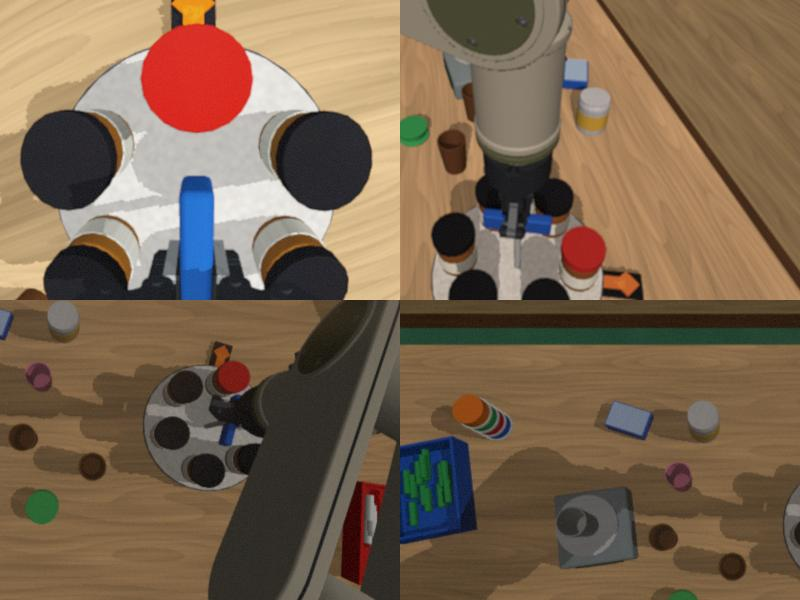

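Red lid, bar and arrow are in line to within about 1°: in the wrist view, red is at column 316 and the arrow at 312.5. Averaging the views puts the arrow at about -17.5° and the bar at -18.15°, so I'll trim by +0.6° and settle.

Emit:
move_arm --motion "0 0 0 0 0 0.2;0 0 0 0 0 0.4;0 0 0 0 0 0.6;0 0 0 0 0 0.6;0 0 0 0 0 0.6;0 0 0 0 0 0.6;0 0 0 0 0 0.6;0 0 0 0 0 0.6"

```text
time: 17.7
tool_pos: [522.1, -259.3, 143.6]
tcp_rot: [-90.0, 0.0, 162.5]
ft_force: [-3.7, -1.9, 4.6]
finger_gap: 13.2
```

```bash
python3 f.py; python3 -c "
from bench import r
print(r.hand_in())"
```

```text
{'time': np.float64(17.7), 'tool_pos': array([ 522.13, -259.31,  143.61]), 'tcp_rot': array([-8.9970e+01,  1.0000e-02,  1.6246e+02]), 'ft_force': array([-3.72, -1.89,  4.6 ]), 'wrist_torque': array([-0.25,  0.51,  0.05]), 'finger_gap': np.float64(13.21), 'joint_pos': array([-3.143e+01,  8.110e+00,  9.387e+01, -2.000e-02,  7.801e+01,
        7.611e+01])}
wrist red [ 261   24  111  109 9352] [316.2  77.8] [ 608.3 -286.2  117. ]
wrist orange [293   0  44  26 628] [314.6   9.7] [ 676.6 -306.7   12. ]
side red [ 362  326   44   46 1601] [382.7 348.7] [ 604.9 -292.6  117. ]
side orange [403 371  36  25 520] [420.8 382.7] [ 673.6 -308.    12. ]
top red [455 161  34  32 808] [472.2 176.5] [ 607.6 -284.3  117. ]
top orange [455 146  15  20 177] [460.9 155.2] [ 678.2 -306.4   12. ]
the job is handed in; nothing more can be done
None
```

The steel cup is standing upright in the middle of the scale pan, released. The carousel is turned so the red-lidded jar lines up with the orange pointer, and the gripper is still holding the blue bar. I handed the job in at 17.7 s.

- **Cup:** after release, its rim appeared in the wrist camera where a centred cup should be, to within about 1 px. The last picture I viewed, taken before the final 0.6° trim, still showed it on the pan. It also showed the hook box, the tin and the pink and brown lookalikes in place, and part of the spool.
- **Carousel:** the bar was at about -17.5° at the end. My estimates of the pointer's direction ranged from -17.0° to -18.05°, so the views disagreed by about 1° and I settled on their average. In the last wrist picture the lid and arrow were about 1.6 px apart sideways.
- **Grip:** I set a 40 N squeeze, and the fingers closed to 13.2 mm on the 14 mm bar. The last force reading at the wrist was about 6 N. The highest I saw after any move was about 12 N, partway through turning the carousel.

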